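# Run home the wheel-bearing nut of a student cart with a pin spanner

### The arm

A 6-joint arm with a two-finger parallel gripper is mounted at the origin on the work surface. World frame = base frame: x ahead of the robot, y to its left, z up, the work surface at z = 0. Lengths are in m, angles in rad, forces in N, time in s.
With the tool pointing down it reaches from about 0.35 to 0.875 m from the base axis. Payload 15.5 kg.
Tool frame: the origin (TCP) lies midway between the tips of the shut fingers; the grasp point (between the pads) lies 19 mm behind it; z points along the fingers, y is the line along which they close (so a half turn about z gives the same grasp; the last joint's range is limited). The gripper opens to 85 mm and grips with 20 to 120 N. Pads are 22 mm wide; open, the fingers measure 114 mm over their backs; the gripper's body (76 mm by 85 mm) begins 54 mm behind the grasp point. The pads swing forward as they close: fully open they stand 13 mm farther back than shut.
Start: joints at [1.113, 0.494, 1.345, -0, 1.302, -0.096], TCP at [0.221, 0.585, 0.231] pointing down, gripper open.
Joint ranges: [-2.91, 2.91], [-0.82, 2.16], [0.22, 2.67], [-1.22, 4.37], [0.12, 2.79], [-3.08, 3.08]. Speed limits (rad/s): [1.89, 1.89, 2.57, 3.01, 3.01, 3.01].

### API

Orientations are given as a unit quaternion [w, x, y, z].
In Python, from cell import sense, camera, finish_job, boxes_of gives the robot as it stands.
- The arm moves only by the tool drive_tool, never from a script. Its arguments are lists of equal length, an entry for each row: "travel": the shift along the world's x, y, z in mm, a list of three; "twist": the turn about the world's z in rad. In form: {"travel": [[tx, ty, tz], ...], "twist": [twist, ...]}. A call has exactly 5 rows; each row shifts and turns the commanded pose from where the row before left it; what a row does not reach is not made up. A row lasts 1/8 s, in which the tool goes at most 62.5 mm and 10.7 degrees, less where a joint would pass 70% of its speed; a pose out of reach is approached as far as the arm can. A call is refused whole if a number of a shift passes 62.5 or a number of a turn 0.188, either way. A call with a gripper value outside its range is refused whole. "hand" is the finger opening in mm, from 0 to 85.4, set as the call begins (left out, the last holds). The fingers move at their own pace and stop on an object; "force" is the grip in N (left out, the last holds). Time passes only in rows, so rows that do not move let the fingers close, or fill a call up. It gives the time, the measured TCP pose, the force, the opening and the grip force at its end, in the units of the state.
- sense(): the state, without advancing time (a new reading comes with each control period).
- camera(name): name is "scene" or "top" or "wrist"; returns a dict with "image" (480x640x3 uint8, red, green, blue), "fx", "fy", "cx", "cy" (pixels), "T" (4x4, takes a point from camera to world coordinates). Camera axes: x right, y up, looking along -z (the intrinsics and any distortion apply to the point x, -y, -z); pixel columns grow to the right and rows downward; lengths in m; the calibration is good to about 2 mm. A picture is of the moment at which its call begins. There is no depth.
- finish_job(): hands the job in; it is judged then, once.
Trained networks look in a picture, given as the dict that the camera call returned (one of the last four; its "shot" number tells which), for a name from the list of things; names that differ only in an ending like _2 or _b are one class to them, and where a whole thing is asked for, a point or a joint stands for the part that bears it (a point fixed in the world has none). Each returns a list of dicts, best first, with "score" (0 to 1); they miss things now and then, are a little off and sometimes report something else, mostly with a low value. They report only what shows in the picture. A call takes as long as a camera call. They do not tell look-alikes from the thing itself.
- boxes_of(picture, name): "bbox" ([left, top, right, bottom] in pixels, round what is visible of it).
The state is a dict: "time": time; "joint_positions": joint angles; "qvel": joint speeds; "joint_efforts": joint torques, N m; "eef_pos": TCP position; "ee_rot": TCP orientation; "force": force on the tool from outside, world axes, zero at the start; "torque": the same for the moment, N m; "finger_gap": finger opening in m; "grasp_force": force on a finger pad.
Only numpy, scipy, OpenCV 4.12 (cv2) and the standard library are available. Lean on these libraries where they do the work, as an engineer would, in place of code of your own. Each camera call takes 0.05 s, during which the arm holds its last target. There are 200 camera calls.

### The job

Pick up the red-handled pin spanner from the blue mat, seat both its prongs fully in two opposite holes of the steel bearing nut on the cart's uncapped wheel, and turn the nut clockwise in one go until it comes up against its stop, feeling for the stop and never forcing it. Keep both prongs down in their holes until it is home, then lay the spanner back flat on the mat, prongs down, and let go, leaving the other things on the bench alone.

Things in the scene. Friction and masses are not known exactly. Their poses are not given: they have to be found in the camera images.
- spanner: Two-prong pin spanner, 145 mm long, about 0.18 kg, lying prongs down on the mat, handle roughly towards the robot. Origin midway between the two prong tips; +x along the handle, z up as it lies. Dark steel fork plate 5 mm thick, z = 7 to 12 mm, x = -10 to 35 mm, 46 mm wide, open in the middle; then a neck 13 mm wide to the red handle. It rests on handle and prong tips.
- spanner_grip (a point): Point of the red handle good to grip, near the centre of mass: x = 80, y = 0, z = 10 mm in the spanner's frame. The handle spans x = 50 to 135 mm, 18 mm wide (y), z = 0 to 20 mm, with flat sides. Axes as the spanner.
- prong_a (a point): Tip of the spanner's prong at x = 0, y = +18, z = 0 mm. Each prong is round, 6 mm diameter, 7 mm long below the fork plate, pointing to -z, its last 3 mm tapering to 2.6 mm diameter. Axes as the spanner.
- prong_b (a point): Tip of the spanner's other prong, at y = -18 mm (36 mm from the first). Axes as the spanner.
- nut_face (a point): Centre of the bearing nut's upper face, 165 mm above the bench, z up; fixed, axes as the cart, not turning with the nut. Nut: bright steel, 52 mm diameter, 13 mm high; four dark holes 90 degrees apart, 8 mm diameter, 9 mm deep, 18 mm from the centre, standing at any angle: look, or feel for them. Seated in two opposite holes, the prong tips are 7 mm below the face, the fork plate flat on it.
- nut (a joint): Angle (rad) by which the bearing nut is screwed on, about its upright axis; it grows clockwise seen from above and does not tell where the holes stand. 1.2 is home, at its dead stop; it starts 0.7 to 1.0 short of that. A locking insert makes it stiff: it turns against about 0.25 N m and stays put. The axle is fixed; the nut does not noticeably sink.
- cart: Plywood cart lying clamped on its side on a jig board; fixed. Origin on the bench under the uncapped wheel's axle, z up. Board x = -75 to 165, y = -110 to 290, 18 mm thick; box x = -18 to 112, y = -45 to 245, top 108 mm; two toggle clamps, 130 mm high, at x = 85, y = -66 and 262. Wheel 120 mm diameter, tyre top 144, hub top 150 mm. Other wheel at y = 190, its hub under a grey cap, top 169 mm.
- mat: Blue tool mat, 240 mm (x) by 160 mm (y), 4 mm thick, fixed to the bench. Origin at the centre of its underside.
- dust_cap: Loose grey dust cap, 58 mm diameter, 19 mm high, on the jig board beside the wheel: leave alone. Origin at the centre of its underside.
- breadboard: Loose white breadboard, 55 by 165 mm, 9 mm high: leave alone. Origin at the centre of its underside.
- multimeter: Loose yellow multimeter, 85 by 160 mm, 37 mm high: leave alone. Origin at the centre of its underside.
There are look-alikes about, which are no part of the job. What is shaped like the spanner but green or yellow is not meant.

How it is judged:
On the way, in this order (a step that is already met when the one before it is completed fails the run):
1. both prongs are seated at least 4.5 mm deep in opposite holes of the nut (z of each of prong_a, prong_b in the frame of nut_face below -0.0045 m and horizontal distance between spanner and nut_face below 0.003 m), for 0.2 s.
2. the nut is home (within 0.03 rad of its stop), the prongs still seated (all of step 1 and value of joint nut above 1.17 rad), for 0.2 s.
At the end, for the whole second after the job is handed in: The nut is within 0.03 rad of its stop; the spanner lies at rest and released on the mat, prongs down (tilt under 0.12 rad), the middle of its handle inside the mat's edges (value of joint nut above 1.17 rad and x of spanner_grip in the frame of mat between -0.12 and 0.12 m and y of spanner_grip in the frame of mat between -0.08 and 0.08 m and height (world z) of spanner_grip below 0.018 m and angle between spanner's own z axis and vertical below 0.12 rad and linear speed of spanner below 0.02 m/s and contact force between the fingers and spanner below 0.1 N); the robot touches nothing.
It fails at once if the nut is forced: more than 70 N between spanner and nut (contact force between spanner and nut above 70 N).
It fails at once if a prong is out of its hole (less than 3 mm deep) with the nut part-way tightened (0.7 to 1.15 rad) (value of joint nut between 0.7 and 1.15 rad and z of any of prong_a, prong_b in the frame of nut_face above -0.003 m).
It fails at once if the nut is turned with the fingers (contact force between the fingers and nut above 2 N).
It fails at once if the dust cap, breadboard or multimeter is shifted by more than 15 mm (distance of any of dust_cap, breadboard, multimeter from where it was at the start of the episode above 0.015 m).
It also fails if it takes over 72 s, if anything falls off the work surface, if the arm or the gripper's body presses on something with over 40 N, if the wrist force passes 120 N, or if a joint passes its speed limit or range.

## Working session

There is one attempt and no reset: what is moved stays moved. The work goes in short steps, Python scripts to look and compute and a tool call to move; the robot and the scene stay as the last step left them, time stands still between calls to the robot, and variables do not carry over. Pictures are saved under pics/ and viewed, at most 10 in all, crops included, and the job is handed in when it is done.

Besides the shell and the picture viewer there is one more tool, called after "Request:" as name([rows], argument=value, ...), one row to a line, values as JSON. drive_tool: Moves the arm, as the interface text tells. Its arguments: {"type":"object","properties":{"travel":{"type":"array"},"twist":{"type":"array"},"hand":{"type":"number"},"force":{"type":"number"}},"required":["travel","twist"]}

```bash
mkdir -p pics; ls; cat > h.py <<'E'
from cell import sense, camera, finish_job, boxes_of
import numpy as np, cv2
def px2w(c,u,v,z):
    d=np.array([(u-c["cx"])/c["fx"],-(v-c["cy"])/c["fy"],-1.0]); T=np.array(c["T"])
    r=T[:3,:3]@d; o=T[:3,3]; return o+r*(z-o[2])/r[2]
def w2px(c,p):
    T=np.array(c["T"]); q=T[:3,:3].T@(np.array(p)-T[:3,3]); return c["cx"]+c["fx"]*q[0]/-q[2], c["cy"]-c["fy"]*q[1]/-q[2]
def save(img,n): cv2.imwrite("pics/"+n,np.ascontiguousarray(img[:,:,::-1]))
E
python3 - <<'E'
from h import *
s=sense(); print(s)
for n in("top","scene"):
    c=camera(n); save(c["image"],n+"0.png"); print(n,c["fx"],c["cx"],c["cy"],np.round(c["T"],3).tolist(), c.keys())
    for k in("spanner","nut","mat","cart","dust_cap"):
        print(k,[(np.round(b["bbox"]).tolist(),round(b["score"],2)) for b in boxes_of(c,k)][:4])
E
```

```text
pics
{'time': 0.0, 'joint_positions': array([ 1.11346491e+00,  4.94167630e-01,  1.34615075e+00, -3.96454284e-05,
        1.30250022e+00, -9.55103588e-02]), 'qvel': array([-1.62844076e-05, -1.98089918e-04,  1.30274127e-03,  6.33512370e-04,
       -8.04375839e-04, -1.49644434e-04]), 'joint_efforts': array([ 9.01676740e-04, -8.82168961e+01, -3.83885407e+01,  1.71640245e-04,
        9.57282056e-03,  8.60302123e-06]), 'eef_pos': array([0.22108653, 0.584193  , 0.23070328]), 'ee_rot': array([-1.48905055e-04,  1.79920102e-01,  9.83681036e-01, -5.94922196e-04]), 'force': array([ 0.68422097,  0.55900813, -0.55491393]), 'torque': array([-0.04420713,  0.00459437,  0.01192616]), 'grasp_force': 0.0, 'finger_gap': 0.08535532168942184}
top 528.5768848136344 317.55730457857464 239.42602950646742 [[0.002, 0.99, -0.141, 0.329], [-1.0, 0.003, 0.008, -0.145], [0.008, 0.141, 0.99, 1.351], [0.0, 0.0, 0.0, 1.0]] dict_keys(['image', 'fx', 'fy', 'cx', 'cy', 'T', 'shot'])
spanner [([315.0, 211.0, 350.0, 266.0], 0.8), ([169.0, 294.0, 198.0, 351.0], 0.79), ([435.0, 266.0, 462.0, 327.0], 0.76), ([334.0, 338.0, 393.0, 357.0], 0.66)]
nut [([176.0, 201.0, 201.0, 223.0], 0.68)]
mat [([299.0, 194.0, 373.0, 293.0], 0.93)]
cart [([73.0, 149.0, 247.0, 271.0], 0.98)]
dust_cap [([223.0, 197.0, 235.0, 222.0], 0.95)]
scene 615.117231760591 323.6313145799834 238.55357396182563 [[0.125, -0.541, 0.832, 1.646], [0.992, 0.068, -0.105, -0.269], [0.0, 0.839, 0.545, 0.839], [0.0, 0.0, 0.0, 1.0]] dict_keys(['image', 'fx', 'fy', 'cx', 'cy', 'T', 'shot'])
spanner [([152.0, 233.0, 185.0, 272.0], 0.65), ([233.0, 209.0, 284.0, 221.0], 0.62), ([278.0, 257.0, 314.0, 297.0], 0.59)]
nut [([442.0, 212.0, 466.0, 231.0], 0.78), ([264.0, 340.0, 350.0, 364.0], 0.69)]
mat [([248.0, 247.0, 326.0, 312.0], 0.72)]
cart [([387.0, 203.0, 600.0, 333.0], 0.65)]
dust_cap []
```

View pics/top0.png

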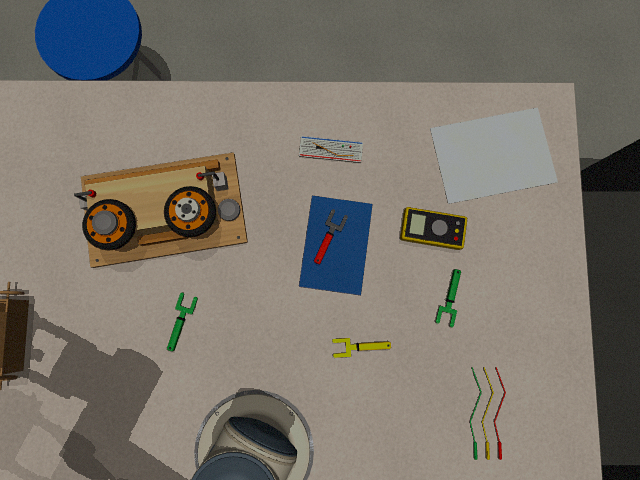

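View pics/scene0.png

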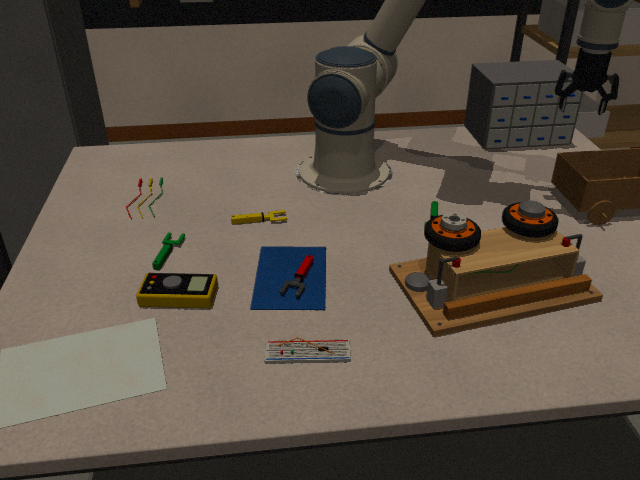

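Top view: the red spanner is on the mat around (331,237), fork up-right. The uncapped wheel's nut is at (187,209) and the dust cap at (230,210). The green and yellow look-alikes lie off the mat.

```bash
python3 - <<'E'
from h import *
c=camera("top"); im=c["image"].astype(int)
m=(im[...,0]>120)&(im[...,1]<60)&(im[...,2]<60); m[:, :300]=0; m[:,370:]=0; m[:200]=0;m[290:]=0
v,u=np.nonzero(m); pts=np.array([px2w(c,a,b,.024)[:2] for a,b in zip(u,v)])
mu=pts.mean(0); w,V=np.linalg.eigh(np.cov(pts.T)); print("handle",mu,V[:,1],np.degrees(np.arctan2(V[1,1],V[0,1])), pts.min(0),pts.max(0))
print("nut",px2w(c,187.5,209.5,.165),"capwheel",px2w(c,107,223,.169),"dust",px2w(c,230,209,.037))
print("mat",[px2w(c,a,b,.004)[:2].round(3) for a,b in((312,195),(373,203),(361,295),(299,287))])
w=camera("wrist"); print(w["fx"],np.round(w["T"],3).tolist()); 
s=sense();R=s["ee_rot"];print(R)
E
```

```text
handle [ 0.49622164 -0.16844078] [-0.90968888  0.41529043] 155.4623925008884 [ 0.45808428 -0.18891125] [ 0.5320733 -0.1459588]
nut [0.56592729 0.14291483 0.165     ] capwheel [0.53335927 0.32243963 0.169     ] dust [0.59315449 0.06678575 0.037     ]
mat [array([ 0.638, -0.14 ]), array([ 0.617, -0.299]), array([ 0.379, -0.266]), array([ 0.399, -0.108])]
396.74456949934597 [[0.353, -0.9, -0.253, 0.156], [0.935, 0.34, 0.096, 0.609], [-0.0, -0.271, 0.963, 0.374], [0.0, 0.0, 0.0, 1.0]]
[-1.62909227e-05  1.79922641e-01  9.83680763e-01  6.04028560e-06]
```

Request:
drive_tool([
  [35, -44, 6],
  [35, -44, 6],
  [35, -44, 6],
  [35, -44, 6],
  [35, -44, 6],
], twist=[0, 0, 0, 0, 0])

```text
time: 1.32
eef_pos: [0.3972, 0.3631, 0.2616]
ee_rot: [0.0, 0.18, 0.984, 0.0]
force: [1.5, -0.5, -0.0]
finger_gap: 0.0852
grasp_force: 0.0
```

Request:
drive_tool([
  [35, -44, 0],
  [35, -44, 0],
  [35, -44, 0],
  [35, -44, 0],
  [20, -44, 0],
], twist=[0, 0, 0, 0, 0])

```text
time: 1.95
eef_pos: [0.5577, 0.1428, 0.2613]
ee_rot: [0.0, 0.18, 0.984, 0.0]
force: [-0.7, 0.1, 0.3]
finger_gap: 0.0853
grasp_force: 0.0
```

Request:
drive_tool([
  [0, 0, 0],
  [0, 0, 0],
  [0, 0, 0],
  [0, 0, 0],
  [0, 0, 0],
], twist=[0, 0, 0, 0, 0])

```text
time: 2.58
eef_pos: [0.556, 0.1451, 0.2614]
ee_rot: [0.0, 0.179, 0.984, 0.0]
force: [-0.0, 0.5, -0.1]
finger_gap: 0.0853
grasp_force: 0.0
```

```bash
python3 - <<'E'
from h import *
w=camera("wrist"); s=sense(); print(s["time"],s["eef_pos"],s["ee_rot"],s["joint_positions"]); print(boxes_of(w,"nut")); print(w2px(w,[.566,.143,.165])); np.savez("nut.npz",**w); save(w["image"],"w1.png")
E
```

```text
2.625 [0.55608389 0.14493708 0.26133058] [4.71452724e-05 1.79598888e-01 9.83739923e-01 1.06696740e-05] [ 1.51072524e-01  3.94279625e-01  1.43130758e+00 -1.08763598e-05
  1.31590935e+00 -1.05856367e+00]
[{'bbox': [285.0, 208.8, 366.8, 291.0], 'score': 0.71}]
(np.float64(317.703199865809), np.float64(251.53570679337557))
```

View pics/w1.png

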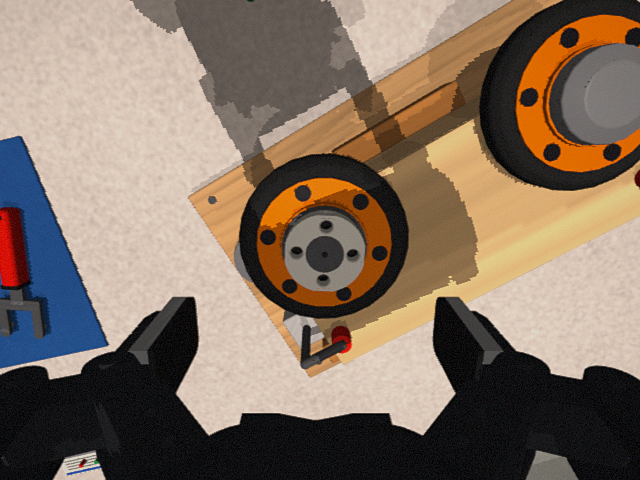

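Wrist view: bright nut at (325,253). Its four dark holes are near (326,226), (296,251), (353,254) and (322,279), with the axle end at the centre.

```bash
cat >> h.py <<'E'
def nutfit(w):
    g=cv2.cvtColor(np.ascontiguousarray(w["image"]),cv2.COLOR_RGB2GRAY); P=[]
    for a,b in((326,226),(296,251),(353,254),(322,279)):
        r=g[b-9:b+10,a-9:a+10].astype(float); t=(np.percentile(r,10)+np.percentile(r,80))/2
        n,l,st,ce=cv2.connectedComponentsWithStats((r<t).astype(np.uint8)); k=1+np.argmax(st[1:,4])
        P.append(px2w(w,a-9+ce[k][0],b-9+ce[k][1],.165)[:2]); print(st[k],ce[k],P[-1])
    P=np.array(P); c=P.mean(0); print("c",c,np.linalg.norm(P-c,axis=1)*1000,np.degrees(np.arctan2(*(P-c).T[::-1])))
E
python3 - <<'E'
from h import *
w=dict(np.load("nut.npz")); nutfit(w)
E
```

```text
[  3   3  12  12 110] [8.77272727 8.7       ] [0.55189418 0.15366355]
[ 4  5 12 11 98] [9.02040816 9.55102041] [0.5611534  0.13010433]
[  3   4  12  12 104] [8.27884615 9.34615385] [0.57552199 0.16293716]
[  4   4  12  12 102] [9.83333333 9.44117647] [0.58500144 0.13942865]
c [0.56839275 0.14653342] [17.97335312 17.95336635 17.88598831 18.06449985] [ 156.62762221 -113.78033126   66.50971619  -23.15999538]
```

Request:
drive_tool([
  [-8, -53, -3],
  [-8, -53, -3],
  [-8, -53, -3],
  [-8, -53, -3],
  [-8, -53, -3],
], twist=[0, 0, 0, 0, 0])

```text
time: 3.3
eef_pos: [0.5158, -0.1221, 0.2463]
ee_rot: [0.0, 0.18, 0.984, -0.0]
force: [1.3, 1.4, -0.1]
finger_gap: 0.0857
grasp_force: 0.0
```

Request:
drive_tool([
  [-8, -53, -6],
  [0, 0, 0],
  [0, 0, 0],
  [0, 0, 0],
  [0, 0, 0],
], twist=[0, 0, 0, 0, 0])

```text
time: 3.92
eef_pos: [0.5085, -0.1726, 0.2404]
ee_rot: [0.0, 0.179, 0.984, 0.0]
force: [0.1, -0.1, 0.3]
finger_gap: 0.0852
grasp_force: 0.0
```

```bash
cat >> h.py <<'E'
def handle(w):
    im=w["image"].astype(int); m=((im[...,0]>110)&(im[...,1]<70)&(im[...,2]<70)).astype(np.uint8)
    n,l,st,ce=cv2.connectedComponentsWithStats(m); k=1+np.argmax(st[1:,4]); v,u=np.nonzero(l==k)
    return u,v,st[k]
E
python3 - <<'E'
from h import *
w=camera("wrist"); s=sense(); print(s["time"],s["eef_pos"],s["ee_rot"],s["joint_positions"]); print(boxes_of(w,"spanner")); np.savez("sp.npz",**w)
u,v,st=handle(w); print(st,cv2.minAreaRect(np.c_[u,v].astype(np.float32)))
x,y=int(np.median(u)),int(np.median(v)); print(x,y,w2px(w,[.5076,-.1736,.024]))
cr=w["image"][max(y-100,0):y+180,max(x-120,0):x+160]; print(max(y-100,0),max(x-120,0)); save(cv2.resize(np.ascontiguousarray(cr),None,fx=2,fy=2),"w2.png")
E
```

```text
3.975 [ 0.50841542 -0.17271999  0.24039486] [ 8.33626632e-05  1.79291408e-01  9.83796007e-01 -2.48134259e-05] [-4.38711953e-01  3.60477001e-01  1.55033422e+00 -5.69357823e-06
  1.23060756e+00 -1.64897410e+00]
[{'bbox': [288.8, 137.8, 333.1, 291.5], 'score': 0.73}]
[ 304  142   24   86 1430] ((315.5110778808594, 184.33407592773438), (18.35924530029297, 85.74299621582031), 3.814074993133545)
315 183 (np.float64(313.8913800080552), np.float64(199.51842491225017))
83 195
```

View pics/w2.png

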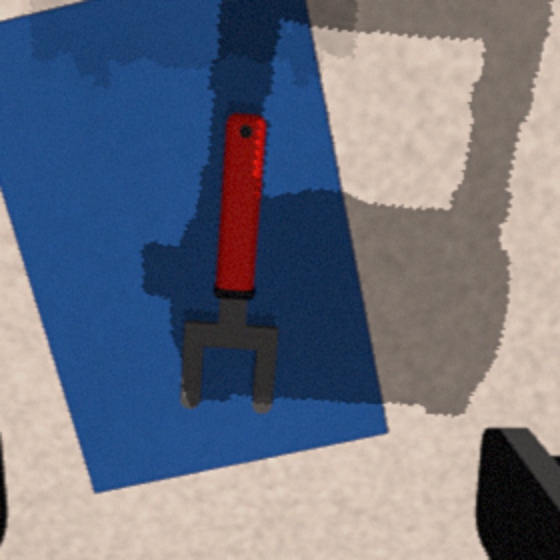

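Crop of the wrist view: the red handle runs from crop (246,116) to (235,290). The fork ends are at crop (190,405) and (262,408), and the spanner is upright in frame.

```bash
python3 - <<'E'
from h import *
w=dict(np.load("sp.npz"))
u,v,st=handle(w); P=np.array([px2w(w,a,b,.023)[:2] for a,b in zip(u,v)])
(c,sz,ang)=cv2.minAreaRect((P*1000).astype(np.float32)); print("rect",c,sz,ang)
w_,V=np.linalg.eigh(np.cov(P.T)); d=V[:,1]*np.sign(-V[0,1]); print("pca",P.mean(0),np.degrees(np.arctan2(d[1],d[0])))
q=(P-P.mean(0))@d; print("ends",P.mean(0)+d*q.max(),P.mean(0)+d*q.min(),q.max()-q.min())
f=lambda a,b,z:px2w(w,195+a/2,83+b/2,z)[:2]
e=[f(190,406,.015),f(262,410,.015)]; m=(e[0]+e[1])/2; print("fork end mid",m,np.linalg.norm(e[0]-e[1]))
far=P.mean(0)+d*q.max(); v=far-m; print("axis",np.degrees(np.arctan2(v[1],v[0])),np.linalg.norm(v)); 
l=e[1]-e[0]; print("perp dir",np.degrees(np.arctan2(l[1],l[0])))
print("grip est (from far end)",far-d*.055, "from forkend", m+d*.09)
s=sense();n=s["ee_rot"];print("tooly",np.degrees(2*np.arctan2(n[2],n[1]))-90)
E
```

```text
rect (496.1180419921875, -167.93450927734375) (16.453582763671875, 78.64965057373047) 65.2372055053711
pca [ 0.49524659 -0.16774203] 155.00543093963788
ends [ 0.46037318 -0.15148431] [ 0.53168209 -0.18472798] 0.07867719976873686
fork end mid [ 0.59044041 -0.21118894] 0.03617506227975171
axis 155.34350684257126 0.1431157858480966
perp dir 65.9591236686607
grip est (from far end) [ 0.51022231 -0.17472359] from forkend [ 0.50886911 -0.17316103]
tooly 69.32990774558246
```

Request:
drive_tool([
  [1, -1, -45],
  [0, 0, -45],
  [0, 0, -45],
  [0, 0, -45],
  [0, 0, -32],
], twist=[-0.07, 0, 0, 0, 0])

```text
time: 4.65
eef_pos: [0.5089, -0.1739, 0.0265]
ee_rot: [-0.001, 0.214, 0.977, 0.0]
force: [1.5, -1.3, 0.2]
finger_gap: 0.0854
grasp_force: 0.0
```

Request:
drive_tool([
  [0, 0, -10],
  [0, 0, -10],
  [0, 0, 0],
  [0, 0, 0],
  [0, 0, 0],
], twist=[0, 0, 0, 0, 0])

```text
time: 5.28
eef_pos: [0.5096, -0.1746, 0.009]
ee_rot: [0.001, 0.214, 0.977, -0.0]
force: [-0.0, -0.1, -0.3]
finger_gap: 0.0855
grasp_force: 0.0
```

Request:
drive_tool([
  [0, 0, 0],
  [0, 0, 0],
  [0, 0, 0],
  [0, 0, 0],
  [0, 0, 0],
], twist=[0, 0, 0, 0, 0], hand=0, force=90)

```text
time: 5.9
eef_pos: [0.5092, -0.1744, 0.0086]
ee_rot: [0.0, 0.214, 0.977, -0.0]
force: [-0.9, 0.8, 8.5]
finger_gap: 0.016
grasp_force: 88.9
```

Request:
drive_tool([
  [0, 0, 0],
  [0, 0, 0],
  [0, 0, 0],
  [0, 0, 10],
  [0, 0, 20],
], twist=[0, 0, 0, 0, 0])

```text
time: 6.52
eef_pos: [0.5087, -0.1742, 0.0384]
ee_rot: [-0.001, 0.214, 0.977, 0.0]
force: [0.6, -0.7, -0.8]
finger_gap: 0.0159
grasp_force: 88.1
```

Request:
drive_tool([
  [0, 0, 40],
  [0, 0, 50],
  [0, 20, 50],
  [0, 40, 30],
  [-2, 48, 0],
], twist=[0, 0, 0, 0, 0])

```text
time: 7.15
eef_pos: [0.5083, -0.066, 0.2111]
ee_rot: [0.002, 0.215, 0.977, -0.0]
force: [-0.2, 0.4, -2.4]
finger_gap: 0.0154
grasp_force: 88.2
```

Request:
drive_tool([
  [-2, 50, 0],
  [-2, 50, 0],
  [-2, 50, 0],
  [-2, 50, 0],
  [-4, 30, 0],
], twist=[0, 0, 0, 0, 0.022])

```text
time: 7.78
eef_pos: [0.4947, 0.1656, 0.2087]
ee_rot: [0.0, 0.203, 0.979, 0.0]
force: [0.6, -0.9, -2.2]
finger_gap: 0.0156
grasp_force: 88.2
```

Request:
drive_tool([
  [0, 14, 0],
  [0, 0, 0],
  [0, 0, 0],
  [0, 0, 0],
  [0, 0, 0],
], twist=[0, 0, 0, 0, 0])

```text
time: 8.4
eef_pos: [0.4953, 0.1769, 0.2083]
ee_rot: [-0.0, 0.204, 0.979, -0.0]
force: [-0.2, 1.0, -2.7]
finger_gap: 0.0158
grasp_force: 88.2
```

```bash
cat >> h.py <<'E'
def st():
    s=sense();n=s["ee_rot"];print(round(s["time"],2),s["eef_pos"].round(4),"spyaw",round(np.degrees(2*np.arctan2(n[2],n[1])),2),"F",s["force"].round(1),"T",s["torque"].round(2),"gap",round(s["finger_gap"],4),n.round(4))
E
python3 - <<'E'
from h import *
st(); w=camera("wrist"); c=camera("scene"); t=camera("top")
a=cv2.resize(np.ascontiguousarray(w["image"]),(426,320))
b=c["image"][170:290,400:560]; b=cv2.resize(np.ascontiguousarray(b),(426,320))
tt=cv2.resize(np.ascontiguousarray(t["image"][170:250,150:250]),(350,280))
o=np.zeros((600,800,3),np.uint8); o[:320,:400]=a[:,:400]; o[:320,400:800]=b[:,:400]; o[320:600,:350]=tt; save(o,"w3.png")
E
```

```text
8.4 [0.4953 0.1769 0.2083] spyaw 156.46 F [-0.2  1.  -2.7] T [-0.01  0.07  0.  ] gap 0.0158 [-0.      0.2039  0.979  -0.    ]
```

View pics/w3.png

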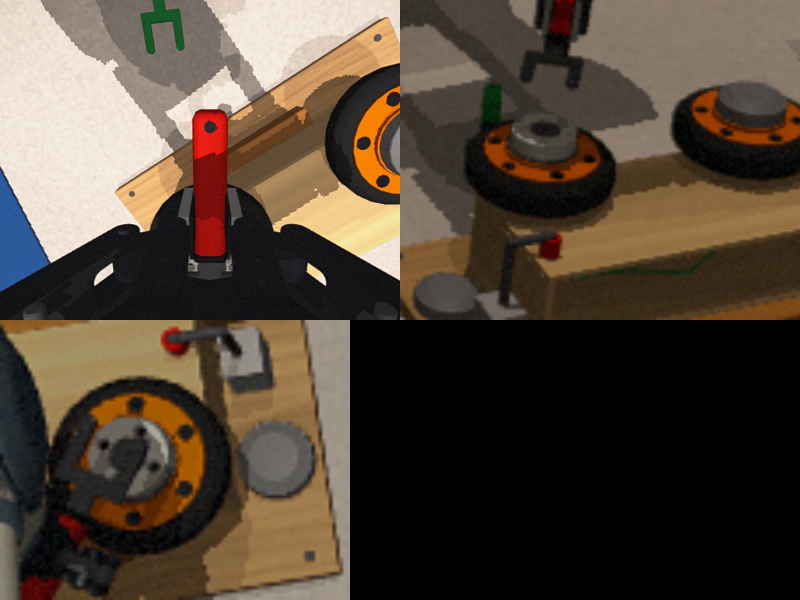

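Composite: the spanner is held level with its fork ahead, over the robot side of the wheel. The top-camera crop shows the fork above the nut, offset by parallax. I'll check how it sits in the grip from the handle end.

```bash
python3 - <<'E'
from h import *
s=sense(); p=s["eef_pos"]; w=camera("wrist"); u,v,b=handle(w); print(b)
for dz in(.0154,):
    P=np.array([px2w(w,a,c,p[2]+dz)[:2] for a,c in zip(u,v)])
    yaw=np.radians(156.46); d=np.array([np.cos(yaw),np.sin(yaw)]); n=np.array([-d[1],d[0]]); q=(P-p[:2])
    X=q@d; Y=q@n; print("far end x from TCP mm",np.percentile(X,[99.5,100])*1000)
    for lo in range(20,55,5):
        k=(X*1000>lo)&(X*1000<lo+5); print(lo,(Y[k].min()*1000).round(1),(Y[k].max()*1000).round(1),((Y[k].min()+Y[k].max())*500).round(2))
E
```

```text
[ 289  166   54  218 9777]
far end x from TCP mm [55.06355672 55.69348831]
20 -7.8 8.0 0.08
25 -8.0 7.9 -0.07
30 -8.0 8.8 0.42
35 -8.5 8.8 0.12
40 -8.5 8.7 0.11
45 -8.7 8.6 -0.05
50 -8.6 8.5 -0.04
```

Request:
drive_tool([
  [0, 1.4, -12],
  [0, 0, -12],
  [0, 0, -10],
  [0, 0, 0],
  [0, 0, 0],
], twist=[0, 0, 0, 0, 0])

```text
time: 9.22
eef_pos: [0.4954, 0.179, 0.1744]
ee_rot: [0.0, 0.203, 0.979, 0.0]
force: [0.1, 0.9, -2.0]
finger_gap: 0.0157
grasp_force: 88.3
```

Request:
drive_tool([
  [0, 0, -1],
  [0, 0, -1],
  [0, 0, -1],
  [0, 0, -1],
  [0, 0, -1],
], twist=[0, 0, 0, 0, 0])

```text
time: 9.85
eef_pos: [0.4952, 0.1789, 0.1692]
ee_rot: [0.0, 0.203, 0.979, -0.0]
force: [-0.2, 1.0, -1.7]
finger_gap: 0.0161
grasp_force: 88.3
```

```bash
python3 -c "
from h import *
st()"
```

```text
9.85 [0.4952 0.1789 0.1692] spyaw 156.52 F [-0.2  1.  -1.7] T [ 0.04  0.01 -0.01] gap 0.0161 [ 0.      0.2035  0.9791 -0.    ]
```

Request:
drive_tool([
  [0, 0, -1],
  [0, 0, -1],
  [0, 0, -0.5],
  [0, 0, 0],
  [0, 0, 0],
], twist=[0, 0, 0, 0, 0])

```text
time: 10.48
eef_pos: [0.4952, 0.1789, 0.1668]
ee_rot: [0.0, 0.203, 0.979, -0.0]
force: [-0.5, 0.2, -1.1]
finger_gap: 0.0156
grasp_force: 88.9
```

```bash
python3 -c "
from h import *
st()"
```

```text
10.47 [0.4952 0.1789 0.1668] spyaw 156.52 F [-0.5  0.2 -1.1] T [0.05 0.02 0.  ] gap 0.0156 [ 0.      0.2035  0.9791 -0.    ]
```

Request:
drive_tool([
  [0, 0, -1],
  [0, 0, -1],
  [0, 0, 0],
  [0, 0, 0],
  [0, 0, 0],
], twist=[0, 0, 0, 0, 0])

```text
time: 11.1
eef_pos: [0.4952, 0.179, 0.1648]
ee_rot: [0.0, 0.203, 0.979, 0.0]
force: [-0.9, -0.7, -1.7]
finger_gap: 0.0157
grasp_force: 88.9
```

Request:
drive_tool([
  [0, 0, -1],
  [0, 0, -0.7],
  [0, 0, 0],
  [0, 0, 0],
  [0, 0, 0],
], twist=[0, 0, 0, 0, 0])

```text
time: 11.72
eef_pos: [0.4952, 0.1789, 0.1631]
ee_rot: [0.0, 0.203, 0.979, 0.0]
force: [-0.2, 0.3, -1.8]
finger_gap: 0.016
grasp_force: 88.9
```

```bash
python3 -c "
from h import *
st()"
```

```text
11.72 [0.4952 0.1789 0.1631] spyaw 156.52 F [-0.2  0.3 -1.8] T [ 0.07 -0.02 -0.03] gap 0.016 [0.     0.2035 0.9791 0.    ]
```

Request:
drive_tool([
  [0, 0, -0.4],
  [0, 0, -0.3],
  [0, 0, 0],
  [0, 0, 0],
  [0, 0, 0],
], twist=[0, 0, 0, 0, 0])

```text
time: 12.35
eef_pos: [0.4953, 0.1789, 0.1624]
ee_rot: [0.0, 0.203, 0.979, 0.0]
force: [1.0, -0.4, -0.4]
finger_gap: 0.0161
grasp_force: 89.2
```

```bash
python3 - <<'E'
from h import *
st(); p=sense()["eef_pos"][:2]*1000
# arc about spanner origin (79.8 mm along -handle dir)
a=np.radians(156.52); r=79.8; C=p-r*np.array([np.cos(a),np.sin(a)]); print("C",C)
q=p
for k in range(1,26):
    b=a-.05*k; n=C+r*np.array([np.cos(b),np.sin(b)]); print(k,(n-q).round(1).tolist()); q=n
E
```

```text
12.35 [0.4953 0.1789 0.1624] spyaw 156.52 F [ 1.  -0.4 -0.4] T [ 0.   -0.06  0.01] gap 0.0161 [1.000e-04 2.035e-01 9.791e-01 0.000e+00]
C [568.50884617 147.14462754]
1 [1.7, 3.6]
2 [1.9, 3.5]
3 [2.0, 3.4]
4 [2.2, 3.3]
5 [2.4, 3.2]
6 [2.5, 3.1]
7 [2.7, 3.0]
8 [2.8, 2.8]
9 [3.0, 2.7]
10 [3.1, 2.5]
11 [3.2, 2.4]
12 [3.3, 2.2]
13 [3.4, 2.0]
14 [3.5, 1.9]
15 [3.6, 1.7]
16 [3.7, 1.5]
17 [3.8, 1.3]
18 [3.8, 1.1]
19 [3.9, 0.9]
20 [3.9, 0.7]
21 [4.0, 0.5]
22 [4.0, 0.3]
23 [4.0, 0.1]
24 [4.0, -0.1]
25 [4.0, -0.3]
```

Request:
drive_tool([
  [1.7, 3.6, 0],
  [1.9, 3.5, 0],
  [2.0, 3.4, 0],
  [2.2, 3.3, 0],
  [2.4, 3.2, 0],
], twist=[-0.05, -0.05, -0.05, -0.05, -0.05])

```text
time: 12.98
eef_pos: [0.5057, 0.1958, 0.1624]
ee_rot: [0.0, 0.325, 0.946, -0.0]
force: [2.8, -3.8, -0.1]
finger_gap: 0.0157
grasp_force: 89.1
```

```bash
python3 -c "
from h import *
st()"
```

```text
12.97 [0.5057 0.1958 0.1624] spyaw 142.11 F [ 2.8 -3.8 -0.1] T [-0.59 -0.4   0.16] gap 0.0157 [ 3.000e-04  3.246e-01  9.458e-01 -2.000e-04]
```

Request:
drive_tool([
  [2.5, 3.1, 0],
  [2.7, 3.0, 0],
  [2.8, 2.8, 0],
  [3.0, 2.7, 0],
  [3.1, 2.5, 0],
], twist=[-0.05, -0.05, -0.05, -0.05, -0.05])

```text
time: 13.6
eef_pos: [0.5199, 0.2099, 0.1624]
ee_rot: [0.0, 0.44, 0.898, -0.0]
force: [1.5, -3.4, 0.2]
finger_gap: 0.0159
grasp_force: 89.2
```

```bash
python3 - <<'E'
from h import *
st(); p=sense()["eef_pos"][:2]*1000
C=np.array([568.5,147.1]); v=p-C; print("r",np.hypot(*v),"ang",np.degrees(np.arctan2(v[1],v[0])))
a=np.radians(156.52)-.5;q=C+79.8*np.array([np.cos(a),np.sin(a)]); print("cmd",q)
for k in range(1,28):
    b=a-.025*k; n=C+79.8*np.array([np.cos(b),np.sin(b)]); print(k,(n-q).round(2).tolist(),end=' '); q=n
E
```

```text
13.6 [0.5199 0.2099 0.1624] spyaw 127.79 F [ 1.5 -3.4  0.2] T [-0.59 -0.35  0.22] gap 0.0159 [ 3.00e-04  4.40e-01  8.98e-01 -1.00e-04]
r 79.38618059317166 ang 127.7683147905249
cmd [519.51069809 210.09276386]
1 [1.59, 1.2] 2 [1.62, 1.16] 3 [1.65, 1.12] 4 [1.68, 1.08] 5 [1.7, 1.04] 6 [1.73, 1.0] 7 [1.75, 0.95] 8 [1.78, 0.91] 9 [1.8, 0.87] 10 [1.82, 0.82] 11 [1.84, 0.77] 12 [1.86, 0.73] 13 [1.88, 0.68] 14 [1.89, 0.63] 15 [1.91, 0.59] 16 [1.92, 0.54] 17 [1.93, 0.49] 18 [1.95, 0.44] 19 [1.96, 0.39] 20 [1.96, 0.34] 21 [1.97, 0.3] 22 [1.98, 0.25] 23 [1.99, 0.2] 24 [1.99, 0.15] 25 [1.99, 0.1] 26 [1.99, 0.05] 27 [1.99, -0.0]
```

Request:
drive_tool([
  [1.6, 1.2, 0],
  [1.6, 1.2, 0],
  [1.6, 1.1, 0],
  [1.7, 1.1, 0],
  [1.7, 1.0, 0],
], twist=[-0.025, -0.025, -0.025, -0.025, -0.025])

```text
time: 14.22
eef_pos: [0.528, 0.2155, 0.1624]
ee_rot: [0.0, 0.495, 0.869, -0.0]
force: [3.5, -3.7, -0.8]
finger_gap: 0.0152
grasp_force: 89.1
```

Request:
drive_tool([
  [1.7, 1.0, 0],
  [1.7, 1.0, 0],
  [1.8, 0.9, 0],
  [0, 0, 0],
  [0, 0, 0],
], twist=[-0.025, -0.025, -0.025, 0, 0])

```text
time: 14.85
eef_pos: [0.5332, 0.2183, 0.1624]
ee_rot: [0.0, 0.527, 0.85, 0.0]
force: [3.2, -4.9, -1.1]
finger_gap: 0.0155
grasp_force: 89.1
```

```bash
python3 -c "
from h import *
st()"
```

```text
14.85 [0.5332 0.2183 0.1624] spyaw 116.41 F [ 3.2 -4.9 -1.1] T [-0.79 -0.54  0.28] gap 0.0155 [3.000e-04 5.269e-01 8.500e-01 0.000e+00]
```

Request:
drive_tool([
  [1.2, 0.3, -0.1],
  [1.1, 0.5, -0.1],
  [1.1, 0.5, 0],
  [1.1, 0.5, 0],
  [1.1, 0.5, 0],
], twist=[-0.015, -0.015, -0.015, -0.015, -0.015])

```text
time: 15.48
eef_pos: [0.5387, 0.2209, 0.1622]
ee_rot: [0.0, 0.559, 0.829, 0.0]
force: [3.4, -4.1, 2.3]
finger_gap: 0.0157
grasp_force: 89.4
```

```bash
python3 -c "
from h import *
st()"
```

```text
15.47 [0.5387 0.2209 0.1622] spyaw 112.06 F [ 3.4 -4.1  2.3] T [-0.76 -0.61  0.37] gap 0.0157 [1.000e-04 5.587e-01 8.293e-01 0.000e+00]
```

```bash
cat >> h.py <<'E'
def tq():
    st(); s=sense(); r=s["eef_pos"]-[.5685,.1471,.165]; F=s["force"]; print("Tnut",round(s["torque"][2]+r[0]*F[1]-r[1]*F[0],3),"r",np.hypot(*r[:2]).round(4),"ang",np.degrees(np.arctan2(r[1],r[0])).round(2))
E
```

Request:
drive_tool([
  [1.2, 0.4, 0],
  [1.1, 0.4, 0],
  [1.2, 0.4, 0],
  [1.1, 0.4, 0],
  [1.2, 0.4, 0],
], twist=[-0.015, -0.015, -0.015, -0.015, -0.015])

```text
time: 16.1
eef_pos: [0.5444, 0.2229, 0.1622]
ee_rot: [-0.0, 0.589, 0.808, 0.0]
force: [3.2, -3.0, 1.9]
finger_gap: 0.0155
grasp_force: 89.5
```

```bash
python3 -c "
from h import *
tq()"
```

```text
16.1 [0.5444 0.2229 0.1622] spyaw 107.76 F [ 3.2 -3.   1.9] T [-0.54 -0.39  0.39] gap 0.0155 [-0.      0.5895  0.8078  0.    ]
Tnut 0.219 r 0.0795 ang 107.67
```

Request:
drive_tool([
  [1.0, 0.3, 0],
  [0.9, 0.3, 0],
  [0.9, 0.3, 0],
  [1.0, 0.2, 0],
  [0.9, 0.3, 0],
], twist=[-0.012, -0.012, -0.012, -0.012, -0.012])

```text
time: 16.73
eef_pos: [0.5484, 0.2241, 0.162]
ee_rot: [-0.0, 0.613, 0.79, -0.001]
force: [-4.4, -4.3, 3.9]
finger_gap: 0.0157
grasp_force: 90.0
```

```bash
python3 -c "
from h import *
tq()"
```

```text
16.73 [0.5484 0.2241 0.162 ] spyaw 104.35 F [-4.4 -4.3  3.9] T [-0.97  0.74  0.84] gap 0.0157 [-4.000e-04  6.133e-01  7.899e-01 -6.000e-04]
Tnut 1.262 r 0.0796 ang 104.61
```

Request:
drive_tool([
  [0, 0, 0],
  [0, 0, 0],
  [-1.0, -0.2, 0],
  [-0.9, -0.3, 0],
  [0, 0, 0],
], twist=[0, 0, 0.012, 0.012, 0])

```text
time: 17.35
eef_pos: [0.5471, 0.2237, 0.1622]
ee_rot: [-0.0, 0.603, 0.797, 0.0]
force: [-2.1, -2.9, 1.8]
finger_gap: 0.0159
grasp_force: 89.5
```

```bash
python3 -c "
from h import *
tq()"
```

```text
17.35 [0.5471 0.2237 0.1622] spyaw 105.76 F [-2.1 -2.9  1.8] T [-0.86  0.22  0.37] gap 0.0159 [-0.      0.6035  0.7974  0.    ]
Tnut 0.593 r 0.0796 ang 105.62
```

Request:
drive_tool([
  [-1.0, -0.2, 0],
  [-0.9, -0.3, 0],
  [-0.6, -0.2, 0],
  [0, 0, 0],
  [0, 0, 0],
], twist=[0.012, 0.012, 0.008, 0, 0])

```text
time: 17.98
eef_pos: [0.5449, 0.2231, 0.1623]
ee_rot: [0.0, 0.591, 0.807, 0.0]
force: [2.4, -3.4, 1.5]
finger_gap: 0.0157
grasp_force: 89.3
```

```bash
python3 -c "
from h import *
tq()"
```

```text
17.98 [0.5449 0.2231 0.1623] spyaw 107.58 F [ 2.4 -3.4  1.5] T [-0.82 -0.52  0.16] gap 0.0157 [2.000e-04 5.907e-01 8.069e-01 2.000e-04]
Tnut 0.058 r 0.0796 ang 107.28
```

Request:
drive_tool([
  [0.1, -0.4, 0.5],
  [0, 0, 3],
  [0, 0, 5],
  [0, 0, 10],
  [0, 0, 20],
], twist=[0, 0, 0, 0, 0])

```text
time: 18.6
eef_pos: [0.5442, 0.2227, 0.2011]
ee_rot: [-0.0, 0.591, 0.807, -0.0]
force: [1.5, -0.0, -1.9]
finger_gap: 0.0156
grasp_force: 88.9
```

```bash
python3 - <<'E'
from h import *
tq(); w=camera("wrist"); u,v,b=handle(w); s=sense(); p=s["eef_pos"]; n=s["ee_rot"]; yaw=2*np.arctan2(n[2],n[1])
P=np.array([px2w(w,a,c,p[2]+.0154)[:2] for a,c in zip(u,v)])-p[:2]; d=np.array([np.cos(yaw),np.sin(yaw)]); m=np.array([-d[1],d[0]]); X=P@d*1000;Y=P@m*1000
print("far",np.percentile(X,99.8)); 
for lo in(25,45): k=(X>lo)&(X<lo+5); print(lo,Y[k].min(),Y[k].max())
E
```

```text
18.6 [0.5442 0.2227 0.2011] spyaw 107.59 F [ 1.5 -0.  -1.9] T [ 0.09 -0.03 -0.03] gap 0.0156 [-5.000e-04  5.907e-01  8.069e-01 -4.000e-04]
Tnut -0.139 r 0.0794 ang 107.81
far 54.899239934018894
25 -6.477597128205633 9.483442414710117
45 -6.467346668586945 9.75625773855643
```

Request:
drive_tool([
  [0, -30, 20],
  [-4, -50, 0],
  [-4, -50, 0],
  [-4, -50, 0],
  [-5, -50, 0],
], twist=[0.08, 0.12, 0.12, 0.12, 0.12])

```text
time: 19.27
eef_pos: [0.5275, -0.0088, 0.2211]
ee_rot: [0.0, 0.343, 0.939, 0.0]
force: [0.7, -0.9, -1.9]
finger_gap: 0.0156
grasp_force: 88.9
```

Request:
drive_tool([
  [-5, -50, 0],
  [-5, -50, 0],
  [-5, -50, 0],
  [-5, -17, -20],
  [0, 0, -30],
], twist=[0.12, 0.12, 0.033, 0, 0])

```text
time: 19.9
eef_pos: [0.508, -0.1761, 0.171]
ee_rot: [0.001, 0.215, 0.977, -0.0]
force: [0.7, 0.6, -1.6]
finger_gap: 0.0154
grasp_force: 89.0
```

Request:
drive_tool([
  [0, 0, -40],
  [0, 0, -40],
  [0, 0, -40],
  [0, 0, -15],
  [0, 0, 0],
], twist=[0, 0, 0, 0, 0])

```text
time: 20.52
eef_pos: [0.5076, -0.1743, 0.0356]
ee_rot: [-0.0, 0.214, 0.977, 0.0]
force: [-0.4, -0.5, -1.9]
finger_gap: 0.0156
grasp_force: 88.9
```

Request:
drive_tool([
  [0, 0, -12],
  [0, 0, -9],
  [0, 0, -3],
  [0, 0, -2],
  [0, 0, 0],
], twist=[0, 0, 0, 0, 0])

```text
time: 21.15
eef_pos: [0.5077, -0.1744, 0.0097]
ee_rot: [0.0, 0.214, 0.977, 0.0]
force: [0.2, 0.2, -1.5]
finger_gap: 0.0153
grasp_force: 88.9
```

Request:
drive_tool([
  [0, 0, -0.5],
  [0, 0, -0.4],
  [0, 0, 0],
  [0, 0, 0],
  [0, 0, 0],
], twist=[0, 0, 0, 0, 0])

```text
time: 21.78
eef_pos: [0.5077, -0.1743, 0.0088]
ee_rot: [-0.0, 0.214, 0.977, -0.0]
force: [0.3, -0.2, -2.0]
finger_gap: 0.0155
grasp_force: 88.9
```

Request:
drive_tool([
  [0, 0, 0],
  [0, 0, 0],
  [0, 0, 0],
  [0, 0, 0],
  [0, 0, 0],
], twist=[0, 0, 0, 0, 0], hand=60)

```text
time: 22.4
eef_pos: [0.5077, -0.1743, 0.0088]
ee_rot: [0.0, 0.214, 0.977, 0.0]
force: [0.5, -0.5, 0.4]
finger_gap: 0.0598
grasp_force: 0.0
```

Request:
drive_tool([
  [0, 0, 0],
  [0, 0, 20],
  [0, 0, 40],
  [0, 0, 50],
  [0, 0, 50],
], twist=[0, 0, 0, 0, 0])

```text
time: 23.02
eef_pos: [0.5074, -0.1742, 0.1703]
ee_rot: [-0.0, 0.214, 0.977, 0.0]
force: [0.1, -1.1, -0.0]
finger_gap: 0.06
grasp_force: 0.0
```

Request:
drive_tool([
  [0, 0, 40],
  [0, 0, 30],
  [0, 0, 0],
  [0, 0, 0],
  [0, 0, 0],
], twist=[0, 0, 0, 0, 0])

```text
time: 23.65
eef_pos: [0.5072, -0.1741, 0.2377]
ee_rot: [-0.001, 0.214, 0.977, 0.0]
force: [-0.9, 0.1, -0.9]
finger_gap: 0.0602
grasp_force: 0.0
```

```bash
python3 - <<'E'
from h import *
st(); w=camera("wrist"); save(w["image"],"w4.png")
E
```

```text
23.65 [ 0.5072 -0.1741  0.2377] spyaw 155.32 F [-0.9  0.1 -0.9] T [ 0.02 -0.   -0.02] gap 0.0602 [-9.000e-04  2.138e-01  9.769e-01  2.000e-04]
```

View pics/w4.png

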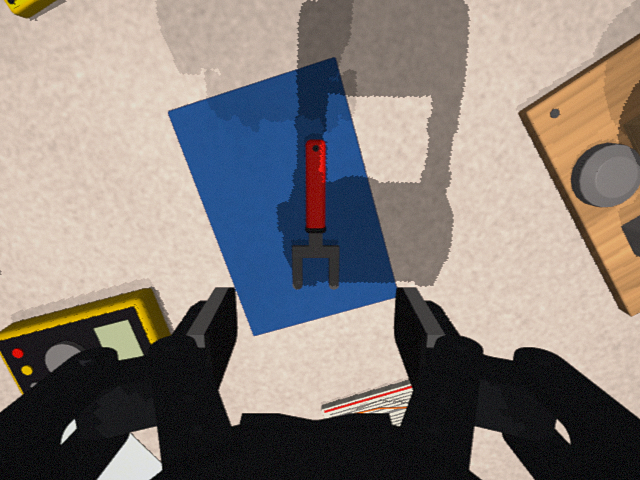

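The spanner lies flat on the mat from (316,142) to (316,288), released, with the gripper well clear.

```bash
python3 -c "
from h import *
print(finish_job())"
```

```text
the job is handed in; nothing more can be done
None
```

I turned the nut clockwise about 0.9 rad in one go with both prongs seated, until the torque jumped from about 0.22 to 1.26 N m, which I took as the stop. I then laid the spanner back flat on the mat, let go, and handed the job in at about 24 s; no verdict came back.

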